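# Refit the service cover in the tube bender

## Robot

A 6-joint arm with a two-finger parallel gripper is mounted at the origin on the work surface. World frame = base frame: x ahead of the robot, y to its left, z up, the work surface at z = 0. Lengths are in m, angles in rad, forces in N, time in s.
With the tool pointing down it reaches from about 0.35 to 0.85 m from the base axis. Payload 8.1 kg.
Tool frame: the origin (TCP) lies on the mounting face of the last link; the fingertips stand 186 mm ahead of it and the grasp point (between the pads) lies 167 mm ahead of it; z points along the fingers, y is the line along which they close (so a half turn about z gives the same grasp; the last joint's range is limited). The gripper opens to 93 mm and grips with 3 to 60 N. Pads are 15 mm wide; open, the fingers measure 128 mm over their backs; the gripper's body (75 mm by 188 mm) begins 65 mm behind the grasp point.
Start: joints at [1.167, 0.13, 1.488, -0, 1.523, -0.085], TCP at [0.188, 0.57, 0.405] pointing down, gripper open.
Joint ranges: [-2.96, 2.96], [-0.89, 2.26], [0.02, 2.5], [-1.34, 4.48], [0, 2.73], [-2.66, 2.66]. Speed limits (rad/s): [2.39, 2.39, 2.79, 3.14, 3.14, 3.14].

## Interface

Orientations are given as a rotation vector (axis times angle).
In Python, from plant import * gives the robot as it stands. The module is installed in compiled form; this text tells all that it offers.
- The arm moves only by the tool arm_command, never from a script. Its argument "increments" is a list of rows, each a list of 6 numbers: the shift along the tool's x, y, z in units of 0.2 m (1.0 is 0.2 m), then the turn, a rotation vector about the tool's x, y, z in units of pi rad (1.0 is pi rad). A call has exactly 5 rows; each row is the pose to reach, as a shift and turn from the pose commanded when the call began, along the tool's axes at that moment, turning the shorter way round; what a row does not reach only later rows make up. A row lasts 1/8 s, in which the tool goes at most 62.5 mm and 10.7 degrees, less where a joint would pass 70% of its speed; a pose out of reach is approached as far as the arm can. A call with a number of a shift or a turn outside -1 to 1 is refused whole. A call with a gripper value outside its range is refused whole. "fingers" is the closure, from -1 (fully open) to 1 (shut), set as the call begins (left out, the last holds). The fingers move at their own pace and stop on an object; "force" is the grip in N (left out, the last holds). Time passes only in rows, so rows that repeat a pose let the fingers close, or fill a call up. It gives the time, the measured TCP pose, the force, the opening and the grip force at its end, in the units of the state.
- read_state(): the state, without advancing time (a new reading comes with each control period).
- read_camera(name): name is "side" or "top"; returns a dict with "image" (384x512x3 uint8, red, green, blue), "fx", "fy", "cx", "cy" (pixels), "k1" (the pictures are not rectified: a ray, as slopes to the right and down, at radius r is drawn at 1 + k1 r^2 times it, then the intrinsics apply), "T" (4x4, takes a point from camera to world coordinates). Camera axes: x right, y down, z forward; pixel columns grow to the right and rows downward; lengths in m; the calibration is good to about 2 mm. A picture is of the moment at which its call begins. There is no depth.
- close_job(): hands the job in; it is judged then, once.
The state is a dict: "t": time; "q": joint angles; "dq": joint speeds; "joint_torque": joint torques, N m; "tool_pos": TCP position; "orientation": TCP orientation; "force": force on the tool from outside, world axes, zero at the start; "wrist_torque": the same for the moment, N m; "opening": finger opening in m; "gripper_force": force on a finger pad.
Only numpy, scipy, OpenCV 4.12 (cv2) and the standard library are available. Lean on these libraries where they do the work, as an engineer would, in place of code of your own. Each camera call takes 0.05 s, during which the arm holds its last target. There are 200 camera calls.

## Task

Two yellow covers lie on the bench; the longer one belongs in the open service well of the blue tube bender. It is longer than the opening, so lower it in tilted, slip its leading end under the red lip, then let the other end down so that it lies flat on the ledges inside the well, and let go. Leave the shorter cover where it is.

Things in the scene. Friction and masses are not known exactly. Their poses are not given: they have to be found in the camera images.
- cover_center (a point): Long cover, to be fitted: loose yellow plate, 175 (x) by 110 (y) by 6 mm, about 0.3 kg, flat on the bench; either end may lead. Across its middle a black D-grip: upright-faced bar 64 mm along y, 14 mm thick along x, 47 to 71 mm above the plate's underside. Point: middle of the cover, 35.5 mm above its underside, 23.5 mm below the bar's middle. z up from the plate.
- well (a point): Open well in the top of the blue tube bender (fixed, 130 mm high). Point: middle of the well at ledge height. x along it, away from the red lip; y across; z up. Inside 195 mm (x) by 130 mm (y); rim 36 mm above the ledges; end walls 20 mm thick. Ledges all round: 60 mm wide at the lip end, 30 mm at the other, 20 mm at the sides. A bending roll beside it (y over 95 mm) stands 42 mm above the rim.
- lip (a point): Red lip, a fixed 6 mm plate over the robot-side (-x) end of the well, covering its last 43 mm, so that the opening left is only 152 mm long. Point: middle of the lip's free edge, at its underside, 30 mm above the ledges and 54.5 mm from the well's middle. Axes as the well's. With one end of the long cover under it and the cover flat, the cover has 10 mm of play each way in the well.
- short_cover_center (a point): Short cover, to be left alone: like the long one, with the same grip, but its plate is only 110 by 110 mm. Point: its middle, 35.5 mm above its underside.
Not all that is in view belongs to the job. What is shaped like the part that bears cover_center but purple or white is not meant.

How it is judged:
By the outcome, as a careful person would: the job done as asked, in the order asked, and still so for the second after the job is handed in, with the robot touching nothing.
It also fails if it takes over 50 s, if anything falls off the work surface, if the arm or the gripper's body presses on something with over 40 N, if the wrist force passes 120 N, or if a joint passes its speed limit or range.

## Working session

There is one attempt and no reset: what is moved stays moved. The work goes in short steps, Python scripts to look and compute and a tool call to move; the robot and the scene stay as the last step left them, time stands still between calls to the robot, and variables do not carry over. Pictures are saved under pics/ and viewed, at most 10 in all, crops included, and the job is handed in when it is done.

Besides the shell and the picture viewer there is one more tool, called after "Call:" as name(argument=value, ...), one argument or row to a line, values as JSON. arm_command: Moves the arm, as the interface text tells. Shifts and turns lie within -1 to 1; 1 stands for 0.2 m of shift or pi rad of turn. Its arguments: {"type":"object","properties":{"increments":{"type":"array","items":{"type":"array","items":{"type":"number","minimum":-1,"maximum":1}}},"fingers":{"type":"number"},"force":{"type":"number"}},"required":["increments"]}

```bash
mkdir -p pics; cat > h.py <<'E'
from plant import *
import numpy as np, cv2
from scipy.spatial.transform import Rotation as R
def ray(c,u,v):
    x,y=(u-c["cx"])/c["fx"],(v-c["cy"])/c["fy"]
    d=np.hypot(x,y); r=d
    for _ in range(20): r=d/(1+c["k1"]*r*r)
    s=r/d if d>0 else 1
    D=c["T"][:3,:3]@np.array([x*s,y*s,1.]); return c["T"][:3,3],D
def onz(c,u,v,z):
    o,D=ray(c,u,v); return o+D*(z-o[2])/D[2]
def proj(c,p):
    T=c["T"]; q=T[:3,:3].T@(np.array(p)-T[:3,3]); a=q[:2]/q[2]; a=a*(1+c["k1"]*(a@a))
    return a*[c["fx"],c["fy"]]+[c["cx"],c["cy"]]
def tri(c1,p1,c2,p2):
    o1,d1=ray(c1,*p1);o2,d2=ray(c2,*p2)
    A=np.stack([d1,-d2],1); s=np.linalg.lstsq(A,o2-o1,rcond=None)[0]
    a,b=o1+d1*s[0],o2+d2*s[1]; return (a+b)/2,np.linalg.norm(a-b)
def save(n,im): cv2.imwrite("pics/"+n,im[:,:,::-1])
E
python3 - <<'E'
from h import *
np.set_printoptions(precision=3,suppress=True)
a,b=read_camera("side"),read_camera("top")
import pickle; pickle.dump((a,b),open("c0.pkl","wb"))
for c in(a,b): print(c["fx"],c["cx"],c["cy"],c["k1"],c["T"])
save("side.png",a["image"]);save("top.png",b["image"])
s=read_state(); print(s["t"],s["tool_pos"],s["orientation"],s["force"],s["opening"]);print(R.from_rotvec(s["orientation"]).as_matrix())
E
```

```text
356.6505988867541 252.26105693740223 189.54758988837077 -0.056013726158051884 [[-0.997 -0.057  0.048  0.4  ]
 [-0.074  0.755 -0.651  0.567]
 [ 0.001 -0.653 -0.757  0.788]
 [ 0.     0.     0.     1.   ]]
484.0976590703865 252.46372603497466 194.26191220498788 -0.05685869428398985 [[-0.032 -0.977  0.212  0.198]
 [-0.999  0.032 -0.005 -0.036]
 [-0.001 -0.212 -0.977  1.343]
 [ 0.     0.     0.     1.   ]]
0.1 [0.188 0.57  0.404] [-0.499 -3.101  0.003] [-1.108 -0.232 -0.514] 0.09276959502250647
[[-0.95   0.313 -0.001]
 [ 0.313  0.95  -0.002]
 [ 0.    -0.002 -1.   ]]
```

View pics/side.png

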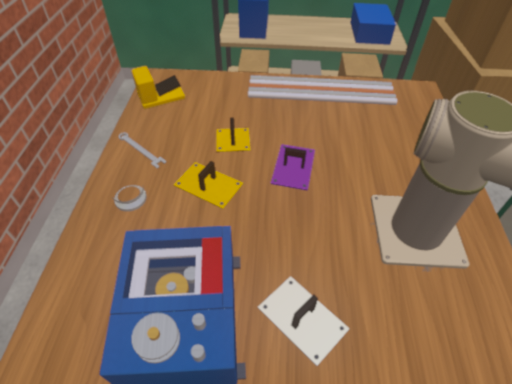

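View pics/top.png

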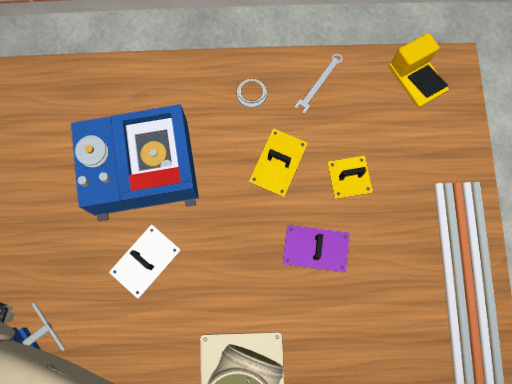

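The long yellow cover is at top (278,162) and side (209,184). Things it could be confused with, all in the top view: the short yellow cover (350,177), purple plate (317,248), white plate (145,260) and yellow block (420,70). By colour and length I choose (278,162). The well's lip is red at top (154,179).

```bash
python3 - <<'E'
from h import *
import pickle
np.set_printoptions(precision=4,suppress=True)
a,b=pickle.load(open("c0.pkl","rb"))
def quad(c,lo,hi,near,z):
    hsv=cv2.cvtColor(c["image"],cv2.COLOR_RGB2HSV)
    m=cv2.inRange(hsv,lo,hi); m=cv2.morphologyEx(m,cv2.MORPH_OPEN,np.ones((3,3)))
    cs=[k for k in cv2.findContours(m,0,2)[0] if cv2.contourArea(k)>80]
    k=max(cs,key=lambda k:cv2.pointPolygonTest(k,near,True))
    P=np.array([onz(c,*p[0],z)[:2] for p in k])
    r=cv2.minAreaRect((P*1000).astype(np.float32))
    return k,r
Y=((20,120,100),(35,255,255))
for n,c,pts in(("top",b,((278,170),(350,185))),("side",a,((195,184),(228,145)))):
    for p in pts: print(n,quad(c,*Y,p,.006)[1])
    print(n,"lip",quad(c,(0,150,80),(8,255,255),(154,179) if n=="top" else (212,262),.130)[1], "box",quad(c,(100,150,60),(125,255,255),(100,195) if n=="top" else (190,325),.130)[1])
    hsv=cv2.cvtColor(c["image"],cv2.COLOR_RGB2HSV)
    k=quad(c,*Y,pts[0],.006)[0]; hull=cv2.fillPoly(np.zeros(c["image"].shape[:2],np.uint8),[cv2.convexHull(k)],1)
    d=((hsv[:,:,2]<70)&(hull>0)).astype(np.uint8)
    n_,l,s,ce=cv2.connectedComponentsWithStats(d); print(s[1:].tolist(),ce[1:])
A=cv2.resize(b["image"][115:215,230:390],None,fx=4,fy=4,interpolation=2)
B=cv2.resize(a["image"][220:384,100:250],(390,400),interpolation=2)
C=cv2.resize(b["image"][95:220,60:210],(390,400),interpolation=2)
o=np.zeros((600,800,3),np.uint8);o[:300,:480]=cv2.resize(A,(480,300));o[300:,:300]=cv2.resize(B,(300,300));o[300:,300:660]=cv2.resize(C,(360,300));save("crop.png",o)
E
```

```text
top ((581.1587524414062, -120.03964233398438), (110.2374038696289, 176.0160675048828), 64.28654479980469)
top ((530.9552612304688, -321.9754638671875), (110.70781707763672, 111.72367095947266), 7.507203578948975)
top lip ((511.95849609375, 209.53468322753906), (39.77425003051758, 126.39051818847656), 7.871496677398682) box ((566.308837890625, 267.01593017578125), (259.5873718261719, 306.2908630371094), 7.9642415046691895)
[[268, 150, 23, 17, 155]] [[278.8129 156.7484]]
side ((580.949462890625, -118.77862548828125), (113.94284057617188, 178.813232421875), 64.29342651367188)
side ((529.8456420898438, -320.3124694824219), (110.30239868164062, 116.41111755371094), 8.133161544799805)
side lip ((512.7572021484375, 198.19793701171875), (36.940765380859375, 98.95796966552734), 7.556299209594727) box ((575.3694458007812, 288.84173583984375), (230.33421325683594, 319.16595458984375), 8.325010299682617)
[[199, 166, 15, 24, 125]] [[205.504 174.824]]
```

View pics/crop.png

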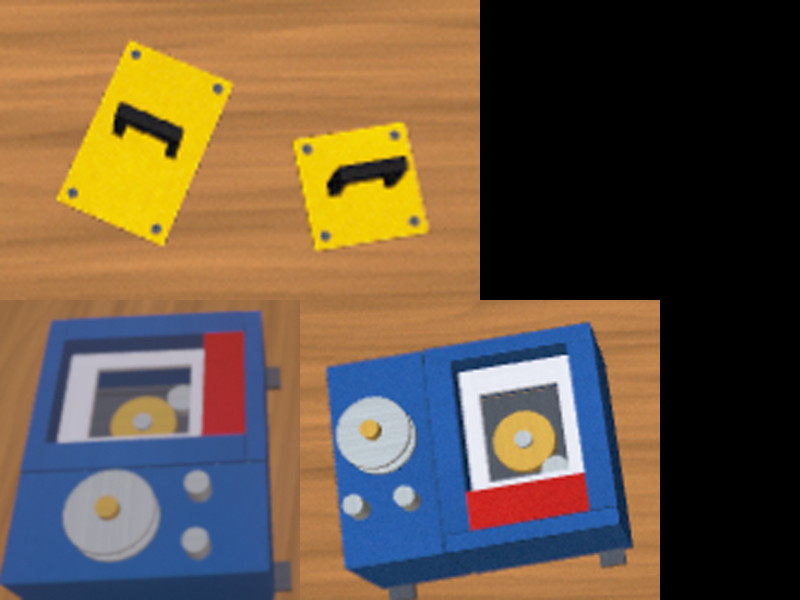

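Crop: the long plate with its grip is the left one of the two yellow covers, and its 176x110 mm size agrees in both views. The well's opening shows a white ledge, with the red lip at its robot-side end. Next I recheck the lip with the full red hue range and write the move helper.

```bash
cat >> h.py <<'E'
np.set_printoptions(precision=4,suppress=True)
def tool(yaw,tilt):  # tool y along yaw (deg), its far end raised by tilt
    c,s=np.cos(np.radians(yaw)),np.sin(np.radians(yaw))
    M=np.array([[-s,c,0],[c,s,0],[0,0,-1.]]).T
    return R.from_matrix(M)*R.from_euler("x",-tilt,degrees=True)
def go(grasp,yaw,tilt,ref=None):  # increments from present pose
    s=read_state(); r=tool(yaw,tilt); p=np.array(grasp)-.167*r.as_matrix()[:,2]
    r0=R.from_rotvec(s["orientation"]); p0=s["tool_pos"]
    d=r0.inv().apply(p-p0)/.2; w=(r0.inv()*r).as_rotvec()/np.pi
    return np.r_[d,w]
def now():
    s=read_state(); r=R.from_rotvec(s["orientation"]); m=r.as_matrix()
    print("t",s["t"],"grasp",s["tool_pos"]+.167*m[:,2],"yaw",np.degrees(np.arctan2(m[1,1],m[0,1])),"tilt",np.degrees(np.arcsin(m[2,1])),"side",np.degrees(np.arcsin(m[2,0])),"F",s["force"],"open",s["opening"],"gf",s["gripper_force"])
E
python3 - <<'E'
from h import *
import pickle
a,b=pickle.load(open("c0.pkl","rb"))
for n,c in(("top",b),("side",a)):
    hsv=cv2.cvtColor(c["image"],cv2.COLOR_RGB2HSV)
    m=cv2.inRange(hsv,(0,150,60),(8,255,255))|cv2.inRange(hsv,(170,150,60),(180,255,255))
    if n=="side": m[:225]=0; m[300:]=0; m[:,:195]=0;m[:,245:]=0
    else: m[:160]=0; m[200:]=0; m[:,:120]=0;m[:,200:]=0
    k=max(cv2.findContours(m,0,2)[0],key=cv2.contourArea)
    P=np.array([onz(c,*p[0],.130)[:2] for p in k])*1000
    print(n,cv2.minAreaRect(P.astype(np.float32)),cv2.boundingRect(k))
print("bar",tri(b,(278.8,156.7),a,(205.5,174.8)))
print(go((.581,-.12,.23),-25.7,0)); now()
E
```

```text
top ((511.0177917480469, 209.994140625), (41.52560806274414, 128.28724670410156), 7.871456146240234) (129, 167, 51, 24)
side ((511.366943359375, 209.88265991210938), (41.37872314453125, 127.60426330566406), 7.446295261383057) (202, 238, 20, 55)
bar (array([ 0.5851, -0.1203,  0.0415]), np.float64(0.0008410159975987679))
[-2.9469 -2.6581  0.0379 -0.0004  0.0004  0.5413]
t 0.1 grasp [0.1878 0.5693 0.2368] yaw 71.73247611750121 tilt -0.0949331486667893 side 0.008751970748498396 F [-1.1084 -0.2318 -0.5145] open 0.09276959502250647 gf 0.0
```

Call:
arm_command(
  increments=[
    [-1,-0.9,0,0,0,0.25],
    [-1,-0.9,0,0,0,0.25],
    [-1,-0.9,0,0,0,0.25],
    [-1,-0.9,0,0,0,0.25],
    [-1,-0.9,0,0,0,0.25],
  ],
  fingers=-1,
)

```text
t: 0.72
tool_pos: [0.3227, 0.3335, 0.4044]
orientation: [1.656, 2.669, -0.001]
force: [0.7, 0.9, -1.0]
opening: 0.0928
gripper_force: 0.0
```

```bash
python3 -c "
from h import *
now();print(go((.581,-.12,.23),-25.7,0))"
```

```text
t 0.725 grasp [0.3227 0.3333 0.2374] yaw 26.35992510912143 tilt -0.018615693635308045 side -0.04857746340217988 F [ 0.7207  0.885  -0.9799] open 0.09281504404567964 gf 0.0
[-2.6051  0.1505  0.0391  0.      0.0003  0.2892]
```

Call:
arm_command(
  increments=[
    [-1,0.06,0,0,0,0.15],
    [-1,0.06,0,0,0,0.15],
    [-1,0.06,0,0,0,0.15],
    [-1,0.06,0,0,0,0.15],
    [-1,0.06,0,0,0,0.15],
  ],
)

```text
t: 1.35
tool_pos: [0.4223, 0.1626, 0.4044]
orientation: [-2.227, -2.214, 0.001]
force: [-0.0, 0.1, 0.9]
opening: 0.0928
gripper_force: 0.0
```

```bash
python3 -c "
from h import *
now();print(go((.581,-.12,.20),-25.7,0))"
```

```text
t 1.35 grasp [0.4222 0.1626 0.2374] yaw -0.33138179860946665 tilt -0.05129364126507214 side 0.014138965391832228 F [-0.0429  0.051   0.8845] open 0.09281820575488658 gf 0.0
[-1.4083  0.8017  0.186  -0.0003 -0.      0.1409]
```

Call:
arm_command(
  increments=[
    [-1,0.57,0.1,0,0,0.141],
    [-1,0.57,0.1,0,0,0.141],
    [-1,0.57,0.1,0,0,0.141],
    [-1,0.57,0.1,0,0,0.141],
    [-1,0.57,0.1,0,0,0.141],
  ],
)

```text
t: 1.98
tool_pos: [0.536, -0.0379, 0.3837]
orientation: [-2.658, -1.672, 0.002]
force: [-0.7, 0.8, -0.5]
opening: 0.0928
gripper_force: 0.0
```

```bash
python3 -c "
from h import *
now();print(go((.581,-.1195,.15),-25.7,0))"
```

```text
t 1.975 grasp [ 0.5358 -0.0378  0.2167] yaw -25.659862322339023 tilt -0.08818908477904305 side -0.022089772284390824 F [-0.6885  0.7996 -0.515 ] open 0.09284273643018848 gf 0.0
[-0.2704  0.3799  0.3332 -0.0005  0.0001  0.0002]
```

Call:
arm_command(
  increments=[
    [-0.27,0.38,0.2,0,0,0],
    [-0.27,0.38,0.33,0,0,0],
    [-0.27,0.38,0.33,0,0,0],
    [-0.27,0.38,0.33,0,0,0],
    [-0.27,0.38,0.33,0,0,0],
  ],
)

```text
t: 2.6
tool_pos: [0.5809, -0.1174, 0.3208]
orientation: [2.655, 1.675, 0.003]
force: [0.8, 0.3, 0.1]
opening: 0.0933
gripper_force: 0.0
```

```bash
python3 -c "
from h import *
now();print(go((.581,-.1195,.062),-25.7,0))
b=read_camera('top');a=read_camera('side')
o=np.zeros((400,800,3),np.uint8)
o[:,:400]=cv2.resize(b['image'][110:210,230:330],(400,400));o[:,400:]=cv2.resize(a['image'][120:220,150:250],(400,400));save('pre.png',o)
"
```

```text
t 2.6 grasp [ 0.5814 -0.1174  0.1538] yaw -25.511550573319795 tilt 0.15943341850346912 side 0.04796502083744076 F [0.7687 0.3301 0.1009] open 0.09331766265414396 gf 0.0
[-0.0097  0.0039  0.459   0.0009 -0.0003  0.001 ]
```

View pics/pre.png

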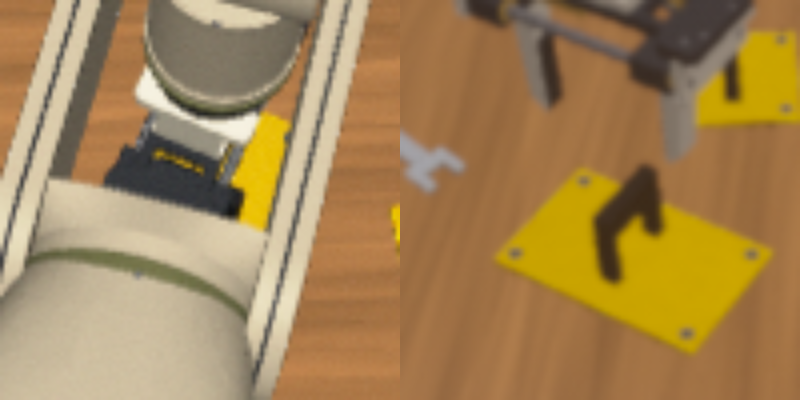

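The right half (side view) shows the open fingers above and behind the grip bar at crop (630,215). Their closing line runs parallel to the plate's long edge, as wanted. Descending.

Call:
arm_command(
  increments=[
    [-0.01,0.004,0.13,0,0,0],
    [-0.01,0.004,0.26,0,0,0],
    [-0.01,0.004,0.37,0,0,0],
    [-0.01,0.004,0.457,0,0,0],
    [-0.01,0.004,0.457,0,0,0],
  ],
)

```text
t: 3.32
tool_pos: [0.5797, -0.1209, 0.2263]
orientation: [-2.657, -1.673, 0.002]
force: [-0.2, -1.1, 0.2]
opening: 0.0932
gripper_force: 0.0
```

```bash
python3 -c "
from h import *
now();print(go((.581,-.1195,.062),-25.7,0))"
```

```text
t 3.325 grasp [ 0.5794 -0.1208  0.0593] yaw -25.624559787661784 tilt -0.12062154494747654 side -0.019203318469573852 F [-0.2079 -1.1007  0.1732] open 0.09322426257510988 gf 0.0
[ 0.0089  0.0028 -0.0136 -0.0007  0.0001  0.0004]
```

Raise 2.5 mm and close.

Call:
arm_command(
  increments=[
    [0.005,0.003,-0.013,0,0,0],
    [0.005,0.003,-0.013,0,0,0],
    [0.005,0.003,-0.013,0,0,0],
    [0.005,0.003,-0.013,0,0,0],
    [0.005,0.003,-0.013,0,0,0],
  ],
  fingers=1,
  force=40,
)

```text
t: 3.95
tool_pos: [0.5813, -0.1207, 0.23]
orientation: [2.659, 1.673, 0.0]
force: [-0.9, 0.2, 0.2]
opening: 0.0479
gripper_force: 0.0
```

Call:
arm_command(
  increments=[
    [0,0,0,0,0,0],
    [0,0,0,0,0,0],
    [0,0,0,0,0,0],
    [0,0,0,0,0,0],
    [0,0,0,0,0,0],
  ],
)

```text
t: 4.58
tool_pos: [0.5811, -0.1206, 0.2299]
orientation: [-2.659, -1.673, 0.001]
force: [-1.9, 0.4, 1.8]
opening: 0.0133
gripper_force: 40.0
```

```bash
python3 -c "
from h import *
now()"
```

```text
t 4.575 grasp [ 0.5811 -0.1206  0.0629] yaw -25.645364851530896 tilt -0.029965458402850278 side -0.0044100973146687 F [-1.8533  0.3796  1.757 ] open 0.01333480948564001 gf 40.00035524368286
```

Call:
arm_command(
  increments=[
    [0,0,-0.1,0,0,0],
    [0,0,-0.25,0,0,0],
    [0,0,-0.4,0,0,0],
    [0,0,-0.58,0,0,0],
    [0,0,-0.75,0,0,0],
  ],
)

```text
t: 5.2
tool_pos: [0.5811, -0.1206, 0.3822]
orientation: [2.659, 1.673, 0.001]
force: [0.2, -0.4, -3.4]
opening: 0.0134
gripper_force: 40.0
```

```bash
python3 -c "
from h import *
now()
yaw=7.7;c,s=np.cos(np.radians(yaw)),np.sin(np.radians(yaw));W=np.array([.5867,.2202,.094]);X=np.array([c,s,0])
g=W+X*.04+[0,0,.063+.10];print(g,go(g,yaw,20))
b=read_camera('side');save('lift.png',b['image'])"
```

```text
t 5.2 grasp [ 0.5812 -0.1207  0.2152] yaw -25.64770418552704 tilt 0.04739034036097306 side 0.0046776547257535986 F [ 0.1987 -0.3519 -3.402 ] open 0.013423644802293846 gf 39.998849630355835
[0.6263 0.2256 0.257 ] [ 1.5014 -0.7837 -0.1592 -0.1077  0.0324 -0.1833]
```

View pics/lift.png

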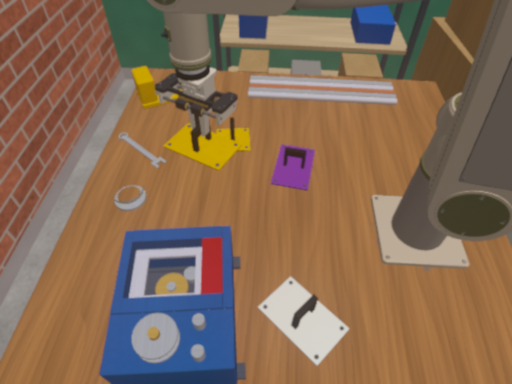

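The plate hangs level in the grip at side (205,143), and the short cover is undisturbed beside it. Moving to above the well.

```bash
cat >> h.py <<'E'
YAW=7.7;XW=np.array([np.cos(np.radians(YAW)),np.sin(np.radians(YAW)),0]);W=np.array([.5867,.2202,.094]);Z=np.array([0,0,1.])
def lead(xl,h,tilt,off=.063):
    t=np.radians(tilt);u=np.cos(t)*XW+np.sin(t)*Z;n=-np.sin(t)*XW+np.cos(t)*Z
    return go(W+xl*XW+h*Z+.0875*u+off*n,YAW,tilt)
E
python3 -c "
from h import *
print(lead(-.045,.09,0),lead(-.045,.09,20))"
```

```text
[ 1.6644 -0.539  -0.1321  0.0026  0.0004 -0.1852] [ 1.4338 -0.889  -0.2154 -0.1053  0.0327 -0.1832]
```

Call:
arm_command(
  increments=[
    [0.1,-0.05,-0.1,0,0,-0.02],
    [0.3,-0.16,-0.2,0,0,-0.05],
    [0.55,-0.3,-0.3,0,0,-0.09],
    [0.8,-0.43,-0.35,0,0,-0.13],
    [1,-0.54,-0.35,0,0,-0.17],
  ],
)

```text
t: 5.88
tool_pos: [0.5697, 0.1095, 0.451]
orientation: [2.115, 2.323, 0.002]
force: [0.7, -0.0, -5.1]
opening: 0.014
gripper_force: 40.0
```

```bash
python3 -c "
from h import *
now();print(lead(-.042,.08,20))"
```

```text
t 5.875 grasp [0.57   0.1096 0.284 ] yaw 5.367345368670278 tilt 0.07304254414772557 side 0.03700676861434 F [ 0.6814 -0.0448 -5.1144] open 0.013989648462338073 gf 39.9983024597168
[ 0.5354 -0.0561  0.1551 -0.1107  0.0021 -0.0129]
```

Call:
arm_command(
  increments=[
    [0.15,-0.01,0.0,-0.02,0,-0.004],
    [0.3,-0.03,0.05,-0.05,0.001,-0.01],
    [0.43,-0.045,0.1,-0.08,0.002,-0.013],
    [0.535,-0.056,0.155,-0.111,0.002,-0.013],
    [0.535,-0.056,0.155,-0.111,0.002,-0.013],
  ],
)

```text
t: 6.5
tool_pos: [0.548, 0.2139, 0.4168]
orientation: [1.904, 2.174, 0.378]
force: [-0.6, -0.8, -4.6]
opening: 0.014
gripper_force: 40.0
```

```bash
python3 -c "
from h import *
now();print(lead(-.042,.08,20),lead(-.042,.005,20))
a=read_camera('side');b=read_camera('top')
o=np.zeros((384,800,3),np.uint8);o[:,:400]=cv2.resize(a['image'][192:384,60:260],(400,384));o[:,400:]=cv2.resize(b['image'][80:272,40:240],(400,384));save('well1.png',o)"
```

```text
t 6.5 grasp [0.6041 0.2211 0.2597] yaw 7.583290675552045 tilt 19.766374895998446 side -0.06881066210306853 F [-0.559  -0.8495 -4.5766] open 0.014039399268788149 gf 39.999276995658875
[ 0.0053  0.0088 -0.014  -0.0013  0.0006 -0.0006] [ 0.0058 -0.118   0.3389 -0.0013  0.0006 -0.0006]
```

View pics/well1.png

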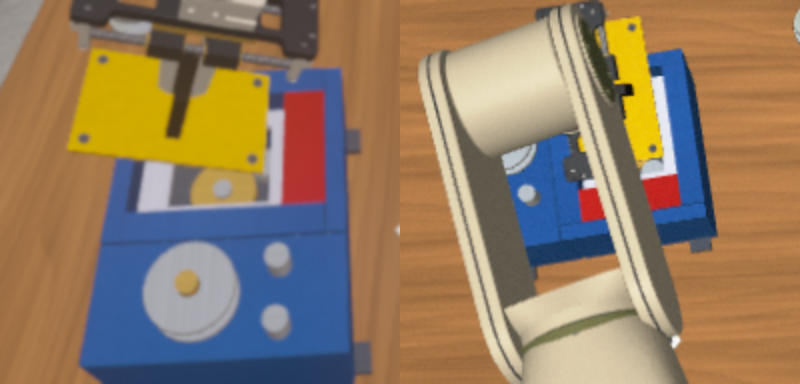

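Both views show the tilted plate over the opening, its leading end just short of the lip. Quick check of its leading -y corner: side (195,228), top (171,159).

```bash
python3 -c "
from h import *
a=read_camera('side');b=read_camera('top')
for n,c,(u0,u1,v0,v1) in(('s',a,(90,200,205,290)),('t',b,(120,190,80,170))):
    hsv=cv2.cvtColor(c['image'],cv2.COLOR_RGB2HSV);m=cv2.inRange(hsv,(20,120,100),(35,255,255));k=np.zeros_like(m);k[v0:v1,u0:u1]=m[v0:v1,u0:u1]
    k=cv2.morphologyEx(k,2,np.ones((3,3)));p=max(cv2.findContours(k,0,2)[0],key=cv2.contourArea)
    print(n,cv2.approxPolyDP(cv2.convexHull(p),3,True)[:,0].tolist())
p,e=tri(a,(195,228),b,(171,159));d=p-W;print(d@XW,d@np.array([-XW[1],XW[0],0]),d[2],e)"
```

```text
s [[105, 215], [192, 228], [186, 289], [156, 289], [93, 265]]
t [[145, 89], [160, 88], [171, 153], [171, 157], [161, 161], [152, 141], [142, 92]]
-0.047173925453242255 -0.05599227877035244 0.0867414743627721 0.0007314845683852368
```

The corner is within 3 mm of where it should be. Lowering with 4 mm extra clearance from the lip.

Call:
arm_command(
  increments=[
    [0.006,-0.01,0.075,-0.001,0,0],
    [0.006,-0.03,0.15,-0.001,0,0],
    [0.006,-0.06,0.23,-0.001,0,0],
    [0.006,-0.085,0.3,-0.001,0,0],
    [0.006,-0.099,0.34,-0.001,0,0],
  ],
)

```text
t: 7.32
tool_pos: [0.5541, 0.2136, 0.3463]
orientation: [1.906, 2.166, 0.381]
force: [0.3, -0.3, -4.7]
opening: 0.0137
gripper_force: 40.0
```

```bash
python3 -c "
from h import *
now();print(lead(-.038,.005,20),lead(-.086,.005,20))"
```

```text
t 7.325 grasp [0.6109 0.2207 0.1894] yaw 7.332772000862803 tilt 20.037022371953046 side -0.07205694481182057 F [ 0.2619 -0.2768 -4.6797] open 0.013666386107782693 gf 39.99916613101959
[ 0.011  -0.0082  0.0037  0.0002  0.0011 -0.0019] [ 0.0093 -0.2337 -0.0786  0.0002  0.0011 -0.0019]
```

Call:
arm_command(
  increments=[
    [0.01,-0.04,-0.01,0,0.001,-0.002],
    [0.01,-0.085,-0.027,0,0.001,-0.002],
    [0.01,-0.13,-0.043,0,0.001,-0.002],
    [0.01,-0.18,-0.06,0,0.001,-0.002],
    [0.01,-0.224,-0.075,0,0.001,-0.002],
  ],
)

```text
t: 7.95
tool_pos: [0.5067, 0.2096, 0.3472]
orientation: [1.898, 2.172, 0.387]
force: [-0.3, 0.1, -3.5]
opening: 0.0139
gripper_force: 40.0
```

```bash
python3 -c "
from h import *
now();print(lead(-.084,.005,20))
for t in(16,12,8,4,0):print(lead(-.085,.004,t))
a=read_camera('side');save('slid.png',cv2.resize(a['image'][192:342,60:260],(800,600)))"
```

```text
t 7.95 grasp [0.5638 0.2174 0.1905] yaw 7.7156943081157845 tilt 20.19359688551853 side -0.0009300513368067301 F [-0.3197  0.099  -3.5348] open 0.01387874203984942 gf 39.99899446964264
[-0.0012 -0.0024  0.0107  0.0011 -0.      0.0001]
[-0.0013  0.0703  0.0473  0.0233 -0.      0.0001]
[-0.0013  0.1468  0.0863  0.0455 -0.      0.0001]
[-0.0013  0.2204  0.1305  0.0677 -0.      0.0001]
[-0.0013  0.2907  0.1798  0.09   -0.      0.0001]
[-0.0014  0.3574  0.2339  0.1122 -0.      0.0001]
```

View pics/slid.png

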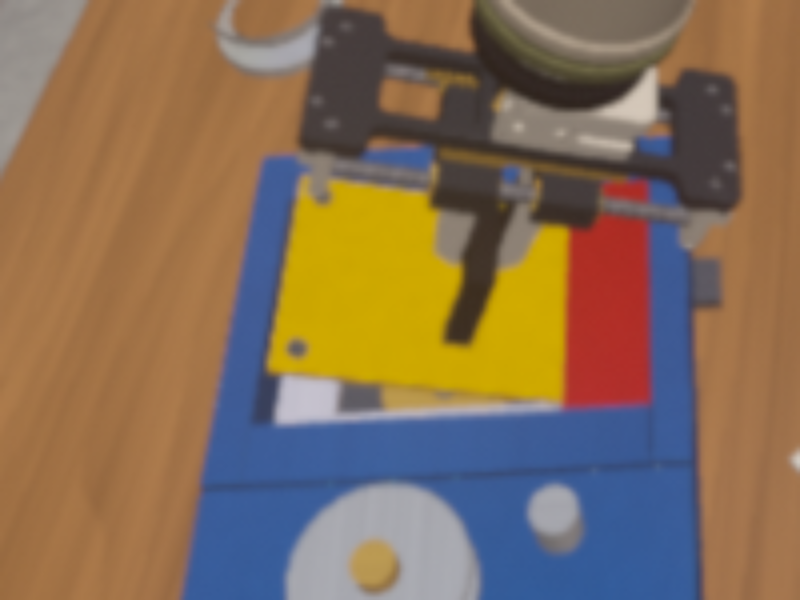

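The plate's leading end is under the red lip (edge at crop x≈567), and its trailing end is inside the far wall. Letting the other end down.

Call:
arm_command(
  increments=[
    [-0.001,0.07,0.047,0.023,0,0],
    [-0.001,0.147,0.086,0.045,0,0],
    [-0.001,0.22,0.13,0.068,0,0],
    [-0.001,0.29,0.18,0.09,0,0],
    [-0.001,0.357,0.234,0.112,0,0],
  ],
)

```text
t: 8.62
tool_pos: [0.5906, 0.2208, 0.3278]
orientation: [-2.067, -2.365, 0.001]
force: [0.4, -0.0, -4.1]
opening: 0.0138
gripper_force: 40.0
```

```bash
python3 -c "
from h import *
now();print(lead(-.085,.0,0))"
```

```text
t 8.625 grasp [0.5905 0.2207 0.1608] yaw 7.709408335355292 tilt -0.04979580067272798 side 0.0003461023340791798 F [ 0.4066 -0.0079 -4.0586] open 0.01382077219339089 gf 39.99861180782318
[-0.0001 -0.0072  0.0189 -0.0003 -0.      0.0001]
```

Lower the remaining ~4 mm slowly, watching the force.

Call:
arm_command(
  increments=[
    [0,-0.005,0.005,0,0,0],
    [0,-0.007,0.01,0,0,0],
    [0,-0.007,0.014,0,0,0],
    [0,-0.007,0.018,0,0,0],
    [0,-0.007,0.018,0,0,0],
  ],
)

```text
t: 9.25
tool_pos: [0.5882, 0.2205, 0.3243]
orientation: [2.067, 2.366, 0.001]
force: [0.7, 0.1, -4.2]
opening: 0.0137
gripper_force: 40.0
```

```bash
python3 -c "
from h import *
now();print(lead(-.085,.0,0))"
```

```text
t 9.25 grasp [0.5884 0.2205 0.1573] yaw 7.717251090368216 tilt 0.04128614308772866 side -0.0036661972148267527 F [ 0.6823  0.0573 -4.1681] open 0.01365627361278919 gf 39.99890685081482
[-0.0005  0.0047  0.0016  0.0002  0.      0.0001]
```

Call:
arm_command(
  increments=[
    [0,0,0.003,0,0,0],
    [0,0,0.006,0,0,0],
    [0,0,0.009,0,0,0],
    [0,0,0.01,0,0,0],
    [0,0,0.01,0,0,0],
  ],
)

```text
t: 9.88
tool_pos: [0.5884, 0.2205, 0.3238]
orientation: [2.067, 2.365, 0.001]
force: [-6.9, -2.4, 9.3]
opening: 0.0137
gripper_force: 40.0
```

```bash
python3 -c "
from h import *
now()"
```

```text
t 9.875 grasp [0.5885 0.2205 0.1568] yaw 7.713130697461835 tilt 0.03708869143769868 side -0.0021429589044212956 F [-6.9287 -2.3762  9.3057] open 0.013736367579417185 gf 40.002703070640564
```

On the ledges (9 N upward, at the expected height). Releasing.

Call:
arm_command(
  increments=[
    [0,0,0,0,0,0],
    [0,0,0,0,0,0],
    [0,0,0,0,0,0],
    [0,0,0,0,0,0],
    [0,0,0,0,0,0],
  ],
  fingers=0,
)

```text
t: 10.5
tool_pos: [0.5885, 0.2205, 0.3219]
orientation: [2.067, 2.366, -0.0]
force: [0.4, 0.4, -0.5]
opening: 0.0463
gripper_force: 0.0
```

```bash
python3 -c "
from h import *
now()"
```

```text
t 10.5 grasp [0.5885 0.2205 0.1549] yaw 7.709668270419517 tilt -0.001008482349698756 side -0.0060951546042135 F [ 0.4366  0.3742 -0.5235] open 0.04632798918652998 gf 0.0
```

Call:
arm_command(
  increments=[
    [0,0,-0.1,0,0,0],
    [0,0,-0.25,0,0,0],
    [0,0,-0.45,0,0,0],
    [0,0,-0.65,0,0,0],
    [0,0,-0.8,0,0,0],
  ],
)

```text
t: 11.12
tool_pos: [0.5883, 0.2205, 0.4862]
orientation: [2.066, 2.364, 0.005]
force: [-0.5, -0.4, 0.5]
opening: 0.0464
gripper_force: 0.0
```

Call:
arm_command(
  increments=[
    [0.0,-0.2,0,0,0,0],
    [-0.3,-0.3,0,0,0,0],
    [-0.6,-0.4,0,0,0,0],
    [-0.9,-0.4,0,0,0,0],
    [-1,-0.4,0,0,0,0],
  ],
)

```text
t: 11.75
tool_pos: [0.5357, 0.0087, 0.484]
orientation: [2.069, 2.361, 0.001]
force: [0.0, -0.4, 0.5]
opening: 0.0464
gripper_force: 0.0
```

```bash
python3 -c "
from h import *
now()
a=read_camera('side');b=read_camera('top')
o=np.zeros((600,800,3),np.uint8);o[:300,:400]=cv2.resize(a['image'],(400,300));o[:300,400:]=cv2.resize(b['image'],(400,300))
o[300:,:400]=cv2.resize(a['image'][215:335,90:250],(400,300));o[300:,400:]=cv2.resize(b['image'][95:215,60:220],(400,300));save('end.png',o)"
```

```text
t 11.75 grasp [0.5361 0.0085 0.317 ] yaw 7.525189840213424 tilt 0.13046622377635458 side -0.06922982717545673 F [ 0.0242 -0.4126  0.5245] open 0.04639587770332923 gf 0.0
```

View pics/end.png

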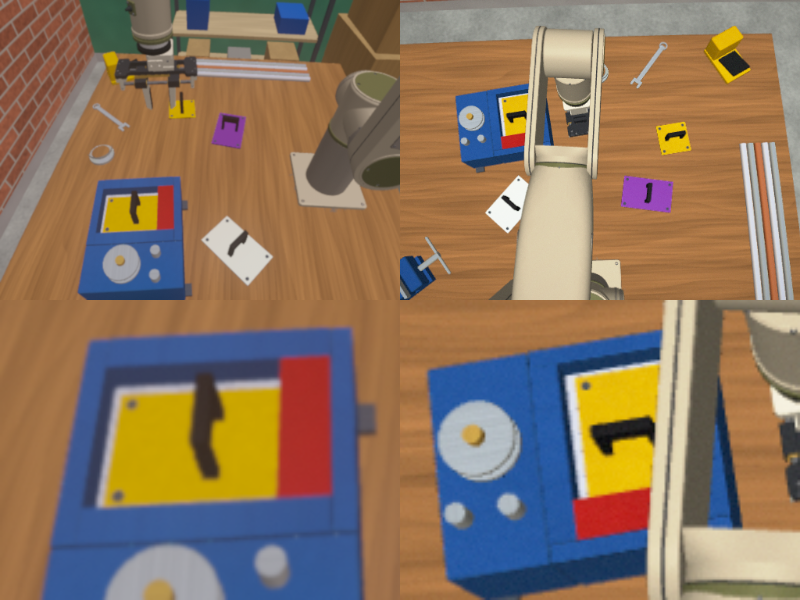

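The cover lies flat in the well with its leading end under the lip and an even white ledge margin around it. The short cover has not moved and the robot is clear.

```bash
python3 -c "
from plant import *
print(close_job())"
```

```text
the job is handed in; nothing more can be done
None
```

I fitted the long cover flat on the ledges with its leading end under the red lip, let go and backed the arm clear, then handed the job in at about 12 s; the short cover was left untouched, and no verdict came back.

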